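# Turn the filter wheel to green

## Task

Set the microscope lamp's filter wheel to green: with the fingertips, gently push the wheel's upright tabs sideways until the green filter and its tab stand squarely at the pointer, the white arrowhead on the lamp unit's black block. Only push: do not grip the tabs, do not lift the lamp unit or shift it on the bench, and leave the bottles, box and dishes around it where they stand.

Things in the scene. Friction and masses are not known exactly. Their poses are not given: they have to be found in the camera images.
- lamp: microscope lamp unit standing loose on the bench, 3 kg: white box 250 mm (its x) by 200 mm (its y) with a blue band, flat deck 65 mm above the bench. Origin: on the bench, exactly under the filter wheel's vertical axis (middle of the box); its -x points to the side with the pointer, z up. On its deck turns the filter wheel
- wheel_axis (a point): centre of the wheel's top face, 83 mm above the bench: a black flat disc 100 mm across with five coloured filters (centres 32 mm out) and outside each an upright metal tab, a radial plate 6 mm thick, 46 to 85 mm from the axis, 75 to 108 mm above the bench (25 mm above the disc), its top in the filter's colour. Counter-clockwise from above: green, blue, yellow, red, purple, 72 degrees apart
- filter_wheel (a joint): rotation of the wheel, rad, growing counter-clockwise seen from above; 0 (or any full turn, 6.283) when green filter and tab are at the pointer. Starts anywhere from 0.8 to 5.5, turns either way past a full turn, carries all five tabs and stays where it is left; friction needs about 2 N sideways at a tab
- green_tab (a point): outer top corner of the green filter's tab, 85 mm from the wheel axis, 108 mm above the bench
- pointer (a point): tip of the pointer, a white arrowhead 36 mm wide aimed at the axis, on a black block on the lamp unit's deck, 98 mm from the wheel axis in the unit's -x direction, 84 mm above the bench; the block lies 97 to 124 mm from the axis, is 50 mm wide, its top 83 mm above the bench; the tabs sweep past inside it
- oil_bottle: bystander: small amber immersion-oil bottle with black cap, 32 mm across, 75 mm tall, beside the lamp unit; origin at the middle of its underside
- slide_box: bystander: open cardboard slide box with dividers, 150 x 90 mm, 45 mm tall, beside the lamp unit; origin at the middle of its underside
- beaker: bystander: glass beaker, 68 mm across, 90 mm tall; origin at the middle of its underside
- reagent_bottle: bystander: white bottle with red cap, 48 mm across, 110 mm tall; origin at the middle of its underside
- petri_dish: bystander: clear closed dish, 90 mm across, 16 mm tall; origin at the middle of its underside
- staining_jar: bystander: white ceramic jar, 60 mm across, 75 mm tall; origin at the middle of its underside

How it is judged:
At the end, for the whole second after the job is handed in: The wheel rests with the green tab's outer end within 10 mm sideways of the pointer's line (about 7 degrees), the lamp unit's pointer is within 20 mm of where it started, and every bystander is within 25 mm of where it stood (y of green_tab in the frame of lamp between -0.01 and 0.01 m and x of green_tab in the frame of lamp below 0 m and velocity of joint filter_wheel between -0.05 and 0.05 rad/s and distance of pointer from where it was at the start of the episode below 0.02 m and distance of each of oil_bottle, slide_box, beaker, reagent_bottle, petri_dish, staining_jar from where it was at the start of the episode below 0.025 m); the robot touches nothing.
It fails at once if the lamp unit is lifted off the bench (height (world z) of lamp above 0.008 m).
It fails at once if the lamp unit is shifted or turned: its pointer moves more than 20 mm (distance of pointer from where it was at the start of the episode above 0.02 m).
It fails at once if the wheel or lamp unit is gripped or shoved hard (more than 25 N from the fingers) (contact force between the fingers and lamp above 25 N).
It fails at once if a bystander is lifted, carried or knocked more than 25 mm from its place (distance of any of oil_bottle, slide_box, beaker, reagent_bottle, petri_dish, staining_jar from where it was at the start of the episode above 0.025 m).
It fails at once if a bystander is knocked over (angle between any of oil_bottle, slide_box, beaker, reagent_bottle, petri_dish, staining_jar's own z axis and vertical above 0.6 rad).
It also fails if it takes over 45 s, if anything falls off the work surface, if the arm or the gripper's body presses on something with over 40 N, if the wrist force passes 120 N, or if a joint passes its speed limit or range.

## Robot

A 7-joint arm with a two-finger parallel gripper is mounted at the origin on the work surface. World frame = base frame: x ahead of the robot, y to its left, z up, the work surface at z = 0. Lengths are in m, angles in rad, forces in N, time in s.
With the tool pointing down it reaches from about 0.4 to 0.85 m from the base axis. Payload 10.4 kg.
Tool frame: the origin (TCP) lies on the front face of the gripper's body, between the roots of the fingers; the fingertips stand 73 mm ahead of it and the grasp point (between the pads) lies 54 mm ahead of it; x points along the fingers, y is the direction in which the jaws open and shut, and the axes are right-handed (so a half turn about x gives the same grasp; the last joint's range is limited). The gripper opens to 85 mm and grips with 20 to 120 N. Pads are 22 mm wide; open, the fingers measure 114 mm over their backs; the gripper's body (76 mm by 85 mm) begins 54 mm behind the grasp point. The pads swing forward as they close: fully open they stand 13 mm farther back than shut.
Start: joints at [-1.319, 0.332, -0.065, 1.46, 0.022, 1.35, -0.088], TCP at [0.17, 0.602, 0.304] pointing down, gripper open.
Joint ranges: [-2.6, 2.6], [-0.5, 2.12], [-1.47, 1.34], [0.16, 2.42], [-1.27, 4.41], [0.06, 2.06], [-2.6, 2.6]. Speed limits (rad/s): [2.22, 2.22, 2.79, 2.79, 3.14, 3.14, 3.14].

## Interface

Orientations are given as a unit quaternion [x, y, z, w].
In Python, from workcell import manip gives the robot as it stands. The module is installed in compiled form; this text tells all that it offers.
- The arm moves only by the tool arm_command, never from a script. Its argument "moves" is a list that holds one entry, the list of rows, each a list of 5 numbers: the closure, from 0 (fully open) to 1 (shut), then the shift along the tool's x, y, z in units of 25 mm (1.0 is 25 mm), then the turn about the tool's x in degrees. A call has 1 to 12 rows; each row shifts and turns the commanded pose from where the row before left it, along the tool's axes as they then stand; what a row does not reach is not made up. A row lasts 1/12 s, in which the tool goes at most 41.7 mm and 7.16 degrees, less where a joint would pass 70% of its speed; a pose out of reach is approached as far as the arm can. A call is refused whole if a number of a shift passes 1 or a number of a turn 7.16, either way. A call with a gripper value outside its range is refused whole. The fingers move at their own pace and stop on an object; "force" is the grip in N (left out, the last holds). Time passes only in rows, so rows that do not move let the fingers close. It gives the time, the measured TCP pose, the force and the opening at its end, in the units of the state.
- manip.get_obs(): the state, without advancing time (a new reading comes with each control period).
- manip.camera(name): name is "scene" or "top" or "wrist"; returns the picture (384x512x3 uint8, red, green, blue); there is no depth.
- manip.camera_info(name): a dict with "vfov" (degrees; the focal length in pixels is half the picture's height over the tangent of half this angle, whatever the lens; pixels are square), "cx", "cy" (the principal point, pixels), "pose" (4x4, takes a point from camera to world coordinates). Camera axes: x right, y down, z forward; pixel columns grow to the right and rows downward; lengths in m; the calibration is good to about 2 mm. The wrist camera is an equidistant fisheye: a pixel r from the principal point sees the ray r / f radians off the axis. A picture is of the moment at which its call begins: read the wrist's pose just before it. camera_info takes no time and is no camera call; for the wrist camera it gives the pose at the moment of the call.
- manip.hand_in(): hands the job in, once; it reports no verdict.
Trained networks look in the newest picture that a camera, given by its name, has taken for a name from the list of things; names that differ only in an ending like _2 or _b are one class to them, and where a whole thing is asked for, a point or a joint stands for the part that bears it (a point fixed in the world has none). Each returns a list of dicts, best first, with "confidence" (0 to 1); they miss things now and then, are a little off and sometimes report something else, mostly with a low value. They report only what shows in the picture. A call takes as long as a camera call.
- manip.regions_of(query, camera): "mask" (384x512 bool, what is visible of it) and "rect" ([left, top, right, bottom] in pixels, round what is visible of it).
- manip.pinpoint(query, camera): "pixel" ([row, column] in pixels: a listed point, or the origin of a listed thing).
The state is a dict: "clock": time; "joint_pos": joint angles; "joint_velocities": joint speeds; "tau": joint torques, N m; "position": TCP position; "ee_rot": TCP orientation; "ft_force": force on the tool from outside, world axes, zero at the start; "torque": the same for the moment, N m; "grip_width": opening from 0.0 (shut) to 1.0 (fully open).
Only numpy, scipy, OpenCV 4.12 (cv2) and the standard library are available. Lean on these libraries where they do the work, as an engineer would, in place of code of your own. Each camera call takes 0.05 s, during which the arm holds its last target.

## Working session

There is one attempt and no reset: what is moved stays moved. The work goes in short steps, Python scripts to look and compute and a tool call to move; the robot and the scene stay as the last step left them, time stands still between calls to the robot, and variables do not carry over. Pictures are saved under pics/ and viewed, and the job is handed in when it is done.

Besides the shell and the picture viewer there is one more tool, called after "Emit:" in YAML: its name, and indented under it one key for each argument. arm_command: Moves the arm, as the interface text tells. Its arguments: {"type":"object","properties":{"moves":{"type":"array","items":{"type":"array","items":{"type":"array","items":{"type":"number"}}}},"force":{"type":"number"}},"required":["moves"]}

```bash
mkdir -p pics; python3 - <<'E'
from workcell import manip
import cv2,numpy as np
o=manip.get_obs()
print(o)
for c in ["scene","top"]:
    im=manip.camera(c); cv2.imwrite(f"pics/{c}0.png",im[:,:,::-1])
    i=manip.camera_info(c); print(c,i)
    for q in ["wheel_axis","green_tab","pointer","lamp"]:
        print(q,[(np.round(d["pixel"],1),round(d["confidence"],2)) for d in manip.pinpoint(q,c)][:2])
E
```

```text
{'clock': 0.0, 'joint_pos': array([-1.31857409,  0.33289451, -0.06470648,  1.46094415,  0.02160007,
        1.34993715, -0.08848578]), 'joint_velocities': array([ 6.32894141e-04,  2.03484632e-03,  1.82662475e-03, -5.72254079e-05,
        7.47547407e-04, -7.43064657e-04, -1.57195749e-04]), 'tau': array([-1.11317720e-03, -6.25436854e+01,  4.82113136e-02, -3.91633558e+01,
        1.60916807e-02,  9.36041266e-03,  4.85177850e-05]), 'position': array([0.16953112, 0.60127426, 0.3031004 ]), 'ee_rot': array([ 0.09632059,  0.70049142, -0.09736805,  0.7003953 ]), 'ft_force': array([-0.60687862,  0.83445179, -0.07777617]), 'torque': array([-0.01427023,  0.03673121, -0.01908721]), 'grip_width': 0.9997192486002833}
scene {'vfov': 44.69691557598866, 'cx': 249.7271612753268, 'cy': 192.97665183861542, 'pose': array([[-0.68932071,  0.38303681, -0.61491444,  1.36271597],
       [ 0.72399977,  0.33410082, -0.60349066,  0.73498076],
       [-0.02571572, -0.86119652, -0.50762118,  0.73369983],
       [ 0.        ,  0.        ,  0.        ,  1.        ]])}
wheel_axis [(array([193.3, 265.7]), 0.58)]
green_tab [(array([185.6, 239.1]), 0.97), (array([216.7, 267.6]), 0.48)]
pointer [(array([177.8, 284.7]), 0.69)]
lamp [(array([217.1, 268.1]), 0.75)]
top {'vfov': 51.76811166684836, 'cx': 250.38702096031287, 'cy': 189.39833978806294, 'pose': array([[-2.06281931e-02, -9.87520640e-01,  1.56132839e-01,
         4.11602422e-01],
       [-9.99779204e-01,  2.10001609e-02,  7.33054096e-04,
        -1.00487719e-02],
       [-4.00272080e-03, -1.56083244e-01, -9.87735794e-01,
         1.18045986e+00],
       [ 0.00000000e+00,  0.00000000e+00,  0.00000000e+00,
         1.00000000e+00]])}
wheel_axis [(array([209.5, 249. ]), 0.65)]
green_tab [(array([184.5, 274.7]), 0.59)]
pointer [(array([194.9, 392.2]), 0.73), (array([240.9, 260. ]), 0.59)]
lamp [(array([209.4, 253.2]), 0.87)]
```

View pics/scene0.png

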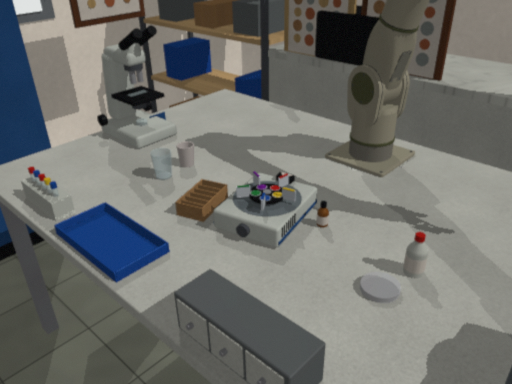

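View pics/top0.png

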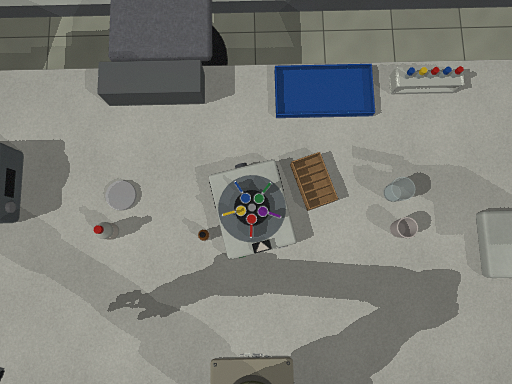

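```bash
python3 - <<'E'
import cv2
a=cv2.imread("pics/top0.png")[140:290,170:340]; cv2.imwrite("pics/topz.png",cv2.resize(a,None,fx=4,fy=4,interpolation=2))
a=cv2.imread("pics/scene0.png")[140:280,190:340]; cv2.imwrite("pics/scenez.png",cv2.resize(a,None,fx=4,fy=4,interpolation=2))
E
```

```text
(no output)
```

View pics/topz.png

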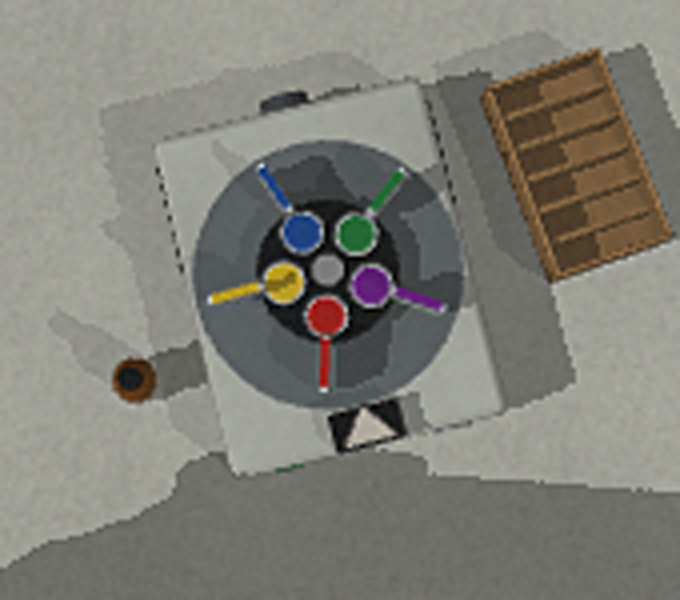

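View pics/scenez.png

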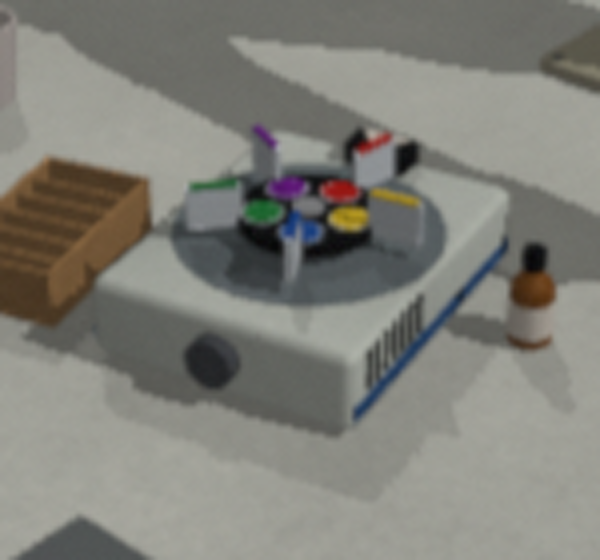

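```bash
cat > h.py <<'E'
from workcell import manip
import numpy as np
from scipy.spatial.transform import Rotation as R
def back(cam,row,col,z):
    i=manip.camera_info(cam); f=192/np.tan(np.radians(i["vfov"]/2)); T=i["pose"]
    d=T[:3,:3]@np.array([(col-i["cx"])/f,(row-i["cy"])/f,1]); o=T[:3,3]
    return o+d*(z-o[2])/d[2]
E
python3 - <<'E'
from h import *
def tz(x,y): return 140+y/4-.4,170+x/4-.4
def sz(x,y): return 140+y/4-.4,190+x/4-.4
for n,t,s,z in [("axis",(328,270),(311,206),.083),("ptr",(365,405),None,.084),("green",(403,172),(190,187),.108),("blue",(263,167),(297,214),.108),("yel",(210,300),(420,205),.108),("red",(324,389),(358,151),.108),("pur",(444,308),(256,127),.108),("oil",(133,378),None,.075),("c1",(157,143),(345,415),.06),("c2",(417,82),None,.065),("c3",(502,410),None,.065),("c4",(236,472),None,.065),("box",(485,90),None,.045),("box2",(555,280),None,.045)]:
    print(n,np.round(back("top",*tz(*t),z),4),s and np.round(back("scene",*sz(*s),z),4))
o=manip.get_obs();print(R.from_quat(o["ee_rot"]).as_matrix().round(3))
E
```

```text
axis [ 0.535  -0.0116  0.083 ] [ 0.5351 -0.009   0.083 ]
ptr [ 0.4412 -0.035   0.084 ] None
green [ 0.5989 -0.0645  0.108 ] [ 0.6017 -0.0591  0.108 ]
blue [0.6044 0.0317 0.108 ] [0.5807 0.0196 0.108 ]
yel [0.5134 0.069  0.108 ] [0.5186 0.0731 0.108 ]
red [ 0.4518 -0.0072  0.108 ] [ 0.4887 -0.0063  0.108 ]
pur [ 0.5047 -0.0897  0.108 ] [ 0.5092 -0.0846  0.108 ]
oil [0.4634 0.1255 0.075 ] None
c1 [0.6323 0.1097 0.06  ] [0.6776 0.1452 0.06  ]
c2 [ 0.6721 -0.0787  0.065 ] None
c3 [ 0.4362 -0.131   0.065 ] None
c4 [0.3974 0.0553 0.065 ] None
box [ 0.6697 -0.1297  0.045 ] None
box2 [ 0.5286 -0.1749  0.045 ] None
[[-0.     0.271  0.962]
 [ 0.     0.962 -0.271]
 [-1.     0.    -0.   ]]
```

Emit:
arm_command:
  moves:
    - [[1, 0, -0.53, 0.65, 0], [1, 0, -0.53, 0.65, 0], [1, 0, -0.53, 0.65, 0], [1, 0, -0.53, 0.65, 0], [1, 0, -0.53, 0.65, 0], [1, 0, -0.53, 0.65, 0], [1, 0, -0.53, 0.65, 0], [1, 0, -0.53, 0.65, 0], [1, 0, -0.53, 0.65, 0], [1, 0, -0.53, 0.65, 0], [1, 0, -0.53, 0.65, 0], [1, 0, -0.53, 0.65, 0]]
  force: 20

```text
clock: 1.5
position: [0.3146, 0.3947, 0.3041]
ee_rot: [0.097, 0.7, -0.097, 0.7]
ft_force: [0.3, 0.4, -0.0]
grip_width: 0.001
```

Emit:
arm_command:
  moves:
    - [[1, 0, -0.53, 0.65, 0], [1, 0, -0.53, 0.65, 0], [1, 0, -0.53, 0.65, 0], [1, 0, -0.53, 0.65, 0], [1, 0, -0.53, 0.65, 0], [1, 0, -0.53, 0.65, 0], [1, 0, -0.53, 0.65, 0], [1, 0, -0.53, 0.65, 0], [1, 0, -0.53, 0.65, 0], [1, 0, -0.53, 0.65, 0], [1, 0, -0.53, 0.65, 0], [1, 0, -0.53, 0.65, 0]]

```text
clock: 2.5
position: [0.4592, 0.1888, 0.3041]
ee_rot: [0.097, 0.7, -0.097, 0.701]
ft_force: [0.1, 0.6, -0.5]
grip_width: 0.001
```

Emit:
arm_command:
  moves:
    - [[1, 0, -0.53, 0.65, 0], [1, 0, -0.53, 0.65, 0], [1, 0, -0.53, 0.65, 0], [1, 0, -0.53, 0.65, 0], [1, 0, -0.53, 0.65, 0], [1, 0, -0.53, 0.65, 0], [1, 0, -0.53, 0.65, 0], [1, 0, -0.53, 0.65, 0], [1, 0, -0.53, 0.65, 0], [1, 0, -0.53, 0.65, 0], [1, 0, -0.53, 0.65, 0], [1, 0, 0, 0, 0]]

```text
clock: 3.5
position: [0.5923, -0.0032, 0.3039]
ee_rot: [0.098, 0.7, -0.099, 0.701]
ft_force: [0.7, -1.4, 0.4]
grip_width: -0.002
```

Emit:
arm_command:
  moves:
    - [[1, 0.4, -0.3, 0.54, 0], [1, 0.6, 0, 0, 0], [1, 0.6, 0, 0, 0], [1, 0.6, 0, 0, 0], [1, 0.6, 0, 0, 0], [1, 0.6, 0, 0, 0], [1, 0.6, 0, 0, 0], [1, 0, 0, 0, 0], [1, 0, 0, 0, 0]]

```text
clock: 4.25
position: [0.6017, -0.0096, 0.2037]
ee_rot: [0.097, 0.701, -0.097, 0.7]
ft_force: [0.5, -0.2, -0.0]
grip_width: -0.002
```

```bash
cat > pic.py <<'E'
import sys,cv2
from h import *
n=sys.argv[1]
print(manip.get_obs()["position"].round(4))
t=manip.camera("top");s=manip.camera("scene");w=manip.camera("wrist")
a=cv2.resize(t[150:270,190:320],(520,480),interpolation=2);b=cv2.resize(s[140:260,200:330],(520,480),interpolation=2)
cv2.imwrite(f"pics/{n}t.png",a[:,:,::-1]);cv2.imwrite(f"pics/{n}s.png",b[:,:,::-1]);cv2.imwrite(f"pics/{n}w.png",w[:,:,::-1])
E
python3 pic.py a
```

```text
[ 0.6017 -0.0096  0.2037]
```

View pics/aw.png

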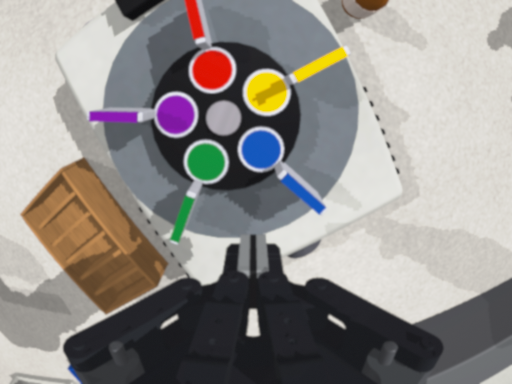

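View pics/as.png

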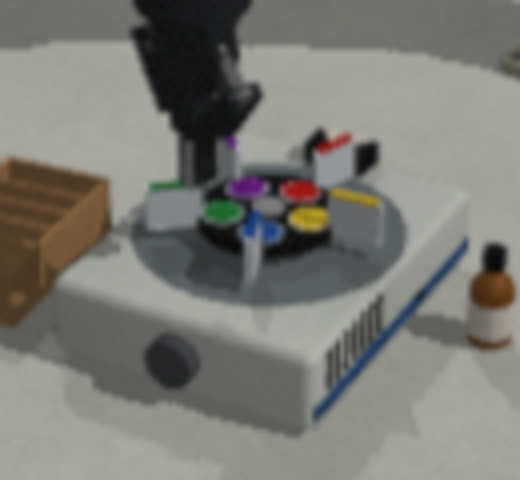

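Emit:
arm_command:
  moves:
    - [[1, 0.4, 0, 0, 0], [1, 0.4, 0, 0, 0], [1, 0.4, 0, 0, 0], [1, 0.4, 0, 0, 0], [1, 0, 0, 0, 0], [1, 0, 0, 0, 0]]

```text
clock: 4.9
position: [0.6017, -0.01, 0.1629]
ee_rot: [0.097, 0.701, -0.097, 0.7]
ft_force: [0.2, -0.5, 0.7]
grip_width: -0.0
```

```bash
cat > arc.py <<'E'
import sys
from h import *
a0,a1,n=float(sys.argv[1]),float(sys.argv[2]),int(sys.argv[3])
c=np.array([.535,-.010]);r=.067
o=manip.get_obs();p=o["position"][:2];M=R.from_quat(o["ee_rot"]).as_matrix()[:2,1:]
print(o["position"].round(4),o["ft_force"].round(2),"r,ang",np.linalg.norm(p-c).round(4),np.degrees(np.arctan2(*(p-c)[::-1])).round(1))
for a in np.radians(np.linspace(a0,a1,n+1)[1:]):
    q=c+r*np.array([np.cos(a),np.sin(a)]); print(((q-p)@M/.025).round(2).tolist(),end=" "); p=q
E
python3 arc.py 0 -75 12; python3 arc.py -75 -135 12
```

```text
[ 0.6017 -0.01    0.1629] [ 0.19 -0.48  0.74] r,ang 0.0667 -0.0
[-0.28, 0.08] [-0.29, 0.03] [-0.29, 0.0] [-0.29, -0.03] [-0.29, -0.06] [-0.28, -0.09] [-0.27, -0.12] [-0.25, -0.15] [-0.23, -0.18] [-0.21, -0.2] [-0.19, -0.22] [-0.16, -0.24] [ 0.6017 -0.01    0.1629] [ 0.19 -0.48  0.74] r,ang 0.0667 -0.0
[-3.14, -1.4] [-0.09, -0.21] [-0.07, -0.22] [-0.05, -0.23] [-0.03, -0.23] [-0.01, -0.23] [0.01, -0.23] [0.03, -0.23] [0.05, -0.23] [0.07, -0.22] [0.09, -0.22] [0.11, -0.21]
```

Emit:
arm_command:
  moves:
    - [[1, 0, -0.28, 0.08, 0], [1, 0, -0.2, 0.02, 0], [1, 0, -0.19, 0.01, 0], [1, 0, -0.19, 0, 0], [1, 0, -0.19, -0.02, 0], [1, 0, -0.19, -0.03, 0], [1, 0, -0.19, -0.04, 0], [1, 0, -0.18, -0.06, 0], [1, 0, -0.18, -0.08, 0], [1, 0, -0.17, -0.09, 0], [1, 0, 0, 0, 0]]

```text
clock: 5.82
position: [0.5831, -0.0568, 0.1639]
ee_rot: [0.097, 0.7, -0.097, 0.7]
ft_force: [-0.3, 0.7, 0.4]
grip_width: -0.001
```

```bash
python3 arc.py -40 -100 12;python3 pic.py b
```

```text
[ 0.5831 -0.0568  0.1639] [-0.35  0.72  0.44] r,ang 0.0671 -44.2
[-0.03, -0.02] [-0.2, -0.12] [-0.19, -0.14] [-0.17, -0.16] [-0.16, -0.17] [-0.14, -0.18] [-0.13, -0.2] [-0.11, -0.21] [-0.09, -0.21] [-0.07, -0.22] [-0.05, -0.23] [-0.03, -0.23] [ 0.5831 -0.0568  0.1639]
```

View pics/bw.png

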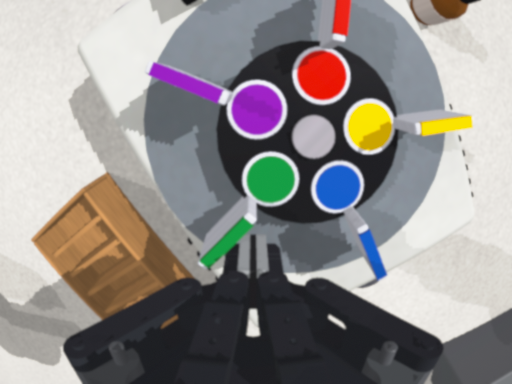

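Emit:
arm_command:
  moves:
    - [[1, 0, -0.2, -0.12, 0], [1, 0, -0.19, -0.14, 0], [1, 0, -0.17, -0.16, 0], [1, 0, -0.16, -0.17, 0], [1, 0, -0.14, -0.18, 0], [1, 0, -0.13, -0.2, 0], [1, 0, -0.11, -0.21, 0], [1, 0, -0.09, -0.21, 0], [1, 0, -0.07, -0.22, 0], [1, 0, -0.05, -0.23, 0], [1, 0, -0.03, -0.23, 0]]

```text
clock: 6.88
position: [0.5244, -0.074, 0.164]
ee_rot: [0.097, 0.7, -0.097, 0.701]
ft_force: [2.7, 0.5, 0.2]
grip_width: -0.001
```

```bash
python3 arc.py -100 -135 7;python3 pic.py c
```

```text
[ 0.5244 -0.074   0.164 ] [2.73 0.48 0.2 ] r,ang 0.0649 -99.4
[-0.1, -0.25] [0.01, -0.23] [0.03, -0.23] [0.05, -0.23] [0.07, -0.22] [0.09, -0.22] [0.11, -0.21] [ 0.5244 -0.074   0.164 ]
```

View pics/cw.png

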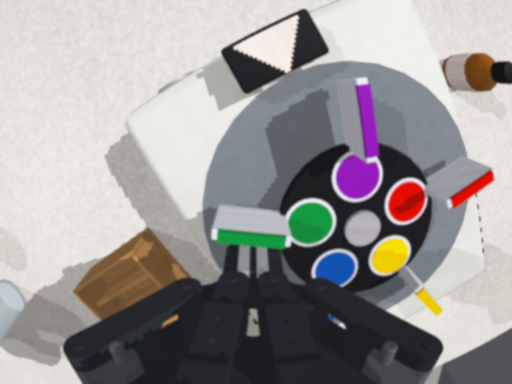

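Emit:
arm_command:
  moves:
    - [[1, 0, -0.05, -0.24, 0], [1, 0, 0.01, -0.23, 0], [1, 0, 0.03, -0.23, 0], [1, 0, 0.05, -0.23, 0], [1, 0, 0.07, -0.22, 0], [1, 0, 0.09, -0.22, 0], [1, 0, 0.11, -0.21, 0], [1, 0, 0, 0, 0]]

```text
clock: 7.7
position: [0.488, -0.0549, 0.1638]
ee_rot: [0.097, 0.701, -0.096, 0.7]
ft_force: [0.4, 0.2, 1.1]
grip_width: 0.001
```

```bash
python3 arc.py -135 -155 4;python3 pic.py d; python3 - <<'E'
from h import *
for q in ["green_tab","pointer","wheel_axis"]:
  for c in ["wrist","top"]:
    manip.camera(c) if q=="green_tab" else 0
    print(q,c,[(np.round(d["pixel"],1),round(d["confidence"],2)) for d in manip.pinpoint(q,c)][:2])
print(manip.camera_info("wrist"))
E
```

```text
[ 0.488  -0.0549  0.1638] [0.45 0.21 1.11] r,ang 0.065 -136.3
[0.02, -0.19] [0.14, -0.19] [0.16, -0.17] [0.17, -0.16] [ 0.488  -0.0549  0.1638]
green_tab wrist [(array([209.4, 249.7]), 0.55)]
green_tab top []
pointer wrist [(array([146.8, 271.6]), 0.6)]
pointer top [(array([240.6, 261.7]), 0.89)]
wheel_axis wrist [(array([278.7, 338.8]), 0.8)]
wheel_axis top [(array([210.6, 248.1]), 0.55)]
{'vfov': 65.70646984690485, 'cx': 252.69802455709805, 'cy': 189.21159166208693, 'pose': array([[ 0.2700806 ,  0.91155864,  0.31002794,  0.40872779],
       [ 0.96283702, -0.25531047, -0.08809897, -0.03321594],
       [-0.001154  ,  0.3223002 , -0.94663681,  0.23378026],
       [ 0.        ,  0.        ,  0.        ,  1.        ]])}
```

View pics/dw.png

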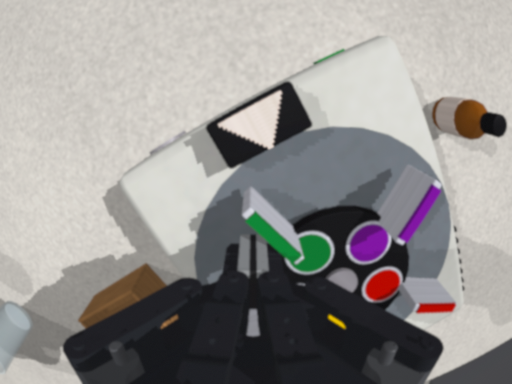

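```bash
cat >> h.py <<'E'
def wb(row,col,z):
    i=manip.camera_info("wrist"); f=192/np.tan(np.radians(i["vfov"]/2)); T=i["pose"]
    u=np.array([col-i["cx"],row-i["cy"]]); r=np.hypot(*u); th=r/f
    d=T[:3,:3]@np.array([*(u/r*np.sin(th)),np.cos(th)]); o=T[:3,3]
    return o+d*(z-o[2])/d[2]
E
python3 - <<'E'
from h import *
c=np.array([.535,-.010])
for n,(x,y),z in [("g_out",(249,214),.108),("g_in",(299,261),.108),("gfilter",(309,251),.083),("ptr",(271,148),.084),("axis",(343,279),.083),("bk",(221,138),.084),("bk",(287,98),.084)]:
    p=wb(y,x,z)[:2]; print(n,p.round(4),np.linalg.norm(p-c).round(4),np.degrees(np.arctan2(*(p-c)[::-1])).round(1))
E
```

```text
g_out [ 0.4611 -0.0498] 0.084 -151.7
g_in [ 0.4928 -0.0328] 0.0479 -151.6
gfilter [ 0.5044 -0.0255] 0.0343 -153.1
ptr [ 0.4389 -0.0321] 0.0987 -167.0
axis [ 0.5323 -0.0079] 0.0034 142.8
bk [ 0.4269 -0.0553] 0.1172 -157.3
bk [ 0.4162 -0.0177] 0.1191 -176.3
```

Emit:
arm_command:
  moves:
    - [[1, 0, 0.07, -0.11, 0], [1, 0, 0.1, -0.12, 0], [1, 0, 0.1, -0.12, 0], [1, 0, 0.11, -0.11, 0], [1, 0, 0, 0, 0], [1, 0, 0, 0, 0]]

```text
clock: 8.75
position: [0.4801, -0.043, 0.1639]
ee_rot: [0.097, 0.701, -0.096, 0.7]
ft_force: [0.0, 0.3, -0.3]
grip_width: -0.001
```

```bash
python3 arc.py -150 -153 1;python3 pic.py e
```

```text
[ 0.4801 -0.043   0.1639] [ 0.05  0.3  -0.28] r,ang 0.064 -149.0
[0.05, -0.21] [ 0.4801 -0.043   0.1639]
```

View pics/ew.png

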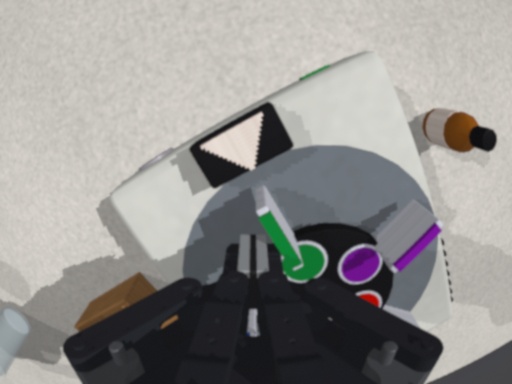

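```bash
python3 - <<'E'
from h import *
c=np.array([.535,-.010])
for n,(x,y),z in [("g_out",(263,210),.108),("g_in",(298,265),.108),("ptr",(251,170),.084)]:
    p=wb(y,x,z)[:2]; print(n,p.round(4),np.linalg.norm(p-c).round(4),np.degrees(np.arctan2(*(p-c)[::-1])).round(1))
E
```

```text
g_out [ 0.4521 -0.0306] 0.0854 -166.0
g_in [ 0.4863 -0.0213] 0.0501 -166.9
ptr [ 0.4386 -0.0327] 0.0991 -166.8
```

Emit:
arm_command:
  moves:
    - [[1, 0, -0.1, 0.12, 0], [1, 0, -0.1, 0.12, 0], [1, 0, 0, 0, 0], [1, -0.5, 0, 0, 0], [1, -0.8, 0, 0, 0], [1, -0.8, 0, 0, 0], [1, -0.8, 0, 0, 0], [1, -0.8, 0, 0, 0], [1, -0.8, 0, 0, 0], [1, -0.8, 0, 0, 0], [1, 0, 0, 0, 0], [1, 0, 0, 0, 0]]

```text
clock: 9.9
position: [0.4853, -0.0501, 0.2971]
ee_rot: [0.097, 0.7, -0.097, 0.701]
ft_force: [-0.2, -0.3, -0.6]
grip_width: -0.001
```

```bash
python3 pic.py f
```

```text
[ 0.4853 -0.0501  0.2971]
```

View pics/fw.png

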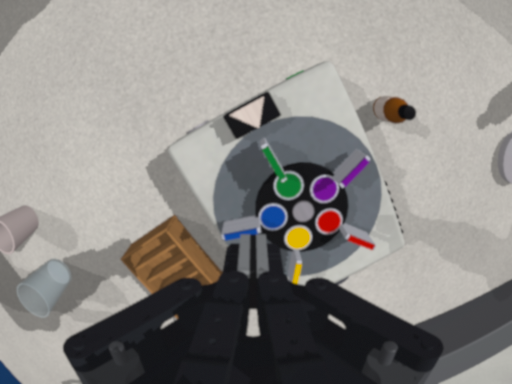

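View pics/fs.png

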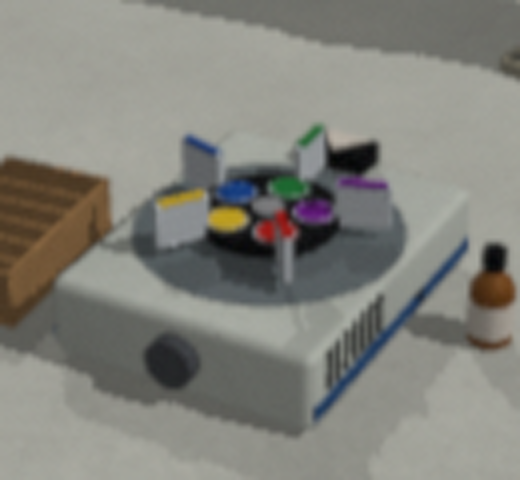

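```bash
python3 - <<'E'
from h import *
P={n:wb(y,x,z)[:2] for n,(x,y),z in [("ax",(303,211),.083),("g_out",(265,144),.108),("g_in",(283,178),.108),("gf",(288.5,186),.083),("ptr",(257,130),.084)]}
c=P["ax"];c2=np.array([.535,-.010])
for n,p in P.items(): print(n,p.round(4),[np.degrees(np.arctan2(*(p-k)[::-1])).round(1) for k in(c,c2)],np.linalg.norm(p-c2).round(3))
E
```

```text
ax [ 0.5337 -0.0097] [np.float64(0.0), np.float64(168.9)] 0.001
g_out [ 0.451  -0.0297] [np.float64(-166.5), np.float64(-166.8)] 0.086
g_in [ 0.4854 -0.022 ] [np.float64(-165.7), np.float64(-166.4)] 0.051
gf [ 0.5029 -0.0181] [np.float64(-164.7), np.float64(-165.8)] 0.033
ptr [ 0.4402 -0.0336] [np.float64(-165.7), np.float64(-166.0)] 0.098
```

Green lies within about 1° of the pointer and the fingers are clear, so I'm handing in.

```bash
python3 -c "
from workcell import manip
print(manip.hand_in())"
```

```text
the job is handed in; nothing more can be done
None
```

The filter wheel is set to green. I pushed the green tab about 127° clockwise with the closed fingertips, backed off, lifted clear and handed the job in after about 10 s of robot time. The hand-in reports no verdict.

- **Alignment:** in the last wrist picture the green tab's outer end is at -166.5° to -166.8° and the pointer tip at -165.7° to -166.0°. That is about 1° apart, or 1–2 mm sideways at the tab.
- **Force:** the highest force reading between moves was about 3 N. Readings come only at the end of each move, so brief peaks would not show.
- **Lamp unit and bystanders:** the pointer measured within about 2 mm of its starting position. In the last pictures the oil bottle and slide box beside the lamp stand undisturbed. I did not measure the other bystanders again; the arm stayed well above bottle height on its way over.
- **Check that failed:** the point-finding network did not find the green tab in the top camera view part-way through, so I measured the final angles from the wrist camera instead.

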